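# Open the coin hatch's combination padlock and present it over the glass dish

### The job

The combination padlock lies dial-up on the steel hasp of the coin hatch with one shackle leg through the hasp's eye. Turn its dial click by click until the pointer points straight at the shackle, pull the shackle fully out, then lift the opened lock off the hasp and present it: finish still holding it in the gripper, level and still, over the middle of the glass dish and about 18 cm above the counter, with the shackle still out. Leave everything else where it stands.

Things in the scene. Friction and masses are not known exactly. Their poses are not given: they have to be found in the camera images.
- lock: padlock, steel block 60 (x) x 50 (y) x 24 mm thick, 0.4 kg, lying dial-up, underside 20 mm over the counter. Origin: centre of the underside; +x points to the shackle, z up. A white rib on top at the middle of the +x edge marks where the dial opens. The +y and -y sides are free for fingers, down to the counter, from x = -20 to +25 mm. Balance point, shackle out: about 17 mm towards +x.
- dial (a joint): dial angle about the lock's z, rad; 0 = pointer at the rib and shackle (opens), positive = counterclockwise from above; range -1.2 to 3.1, starts at 0.8 to 2.2. Clicks into a notch every 30 degrees (0 is a notch) against about 0.07 N m; let go, it settles in the nearest notch. The shackle is free only within about 0.12 rad of 0.
- dial_grip (a point): on the dial's axis, 38 mm over the lock's underside, in the dial's black bar grip: 34 mm long, 10 wide, 18 high, its top 45.5 mm over the underside, on a disc of 40 mm diameter whose top is 27.5 mm over the underside. Turns with the dial: x runs along the bar to its pointer end (white nose, white line on that half).
- shackle (a joint): how far the shackle is pulled out along the lock's +x, m: 0 = closed, 0.022 = fully out (stop). It takes about 3 N to slide and stays where it is left. With the dial off its opening position it moves only 2 to 3 mm.
- shackle_bow (a point): middle of the shackle's cross bar (bow): round, 8 mm diameter, along the lock's y, 100 mm from the lock's origin along its +x when closed, 32 mm over the counter. Its two 8 mm legs run along x at y = -18 and +18 mm; inside them, from the bow to the hasp's eye, is a gap 28 mm wide and 58 mm long, clear down to a 3 mm plate on the counter, as is the space beyond the bow. Axes as the lock's.
- hasp: fixed steel hasp; origin on the counter below the lock's origin, x as the lock's at the start. Plinth 74 x 42 x 20 mm. Stops 1 mm from the block rise 8 to 10 mm beside its rear end (-x), its rear corners (x below -23 mm) and its front's middle, and keep it from turning or sliding.
- seat (a point): on the hasp, middle of the plinth's top, 20 mm over the counter; the lock's origin rests here at the start. The eye (31 to 37 mm along x from here, its top 43 mm over the counter) arches over the shackle leg at y = -18 mm. Only with the shackle out by more than about 14 mm is that leg clear of it; the lock then lifts straight up.
- dish: cobalt glass dish, open bowl 130 mm in diameter, 35 mm high; origin at the centre of its underside on the counter
- tray0: lowest of three stacked blue coin trays, each 170 x 110 x 32 mm (stack 96 mm high); origin at the centre of its underside
- tray2: topmost of the three coin trays; origin at the centre of its underside
- stamps: aluminium stamp holder 70 x 100 mm with two hand stamps, 71 mm high; origin at the centre of its underside
- roll0: paper coin roll standing upright, 25 mm in diameter, 52 mm high, between the lock and the dish; origin at the centre of its underside
- roll1: a second coin roll of the same size on the right; origin at the centre of its underside
- calc: desk calculator 130 x 90 x 23 mm; origin at the centre of its underside
Not all that is in view belongs to the job. What is shaped like the hasp but pink or yellow is not meant.

How it is judged:
By the outcome, as a careful person would: the job done as asked, in the order asked, and still so for the second after the job is handed in, while the arm keeps its last pose, push and grip.
It also fails if it takes over 72 s, if anything falls off the work surface, if the arm or the gripper's body presses on something with over 40 N, if the wrist force passes 120 N, or if a joint passes its speed limit or range.

### The arm

A 6-joint arm with a two-finger parallel gripper is mounted at the origin on the work surface. World frame = base frame: x ahead of the robot, y to its left, z up, the work surface at z = 0. Lengths are in m, angles in degrees, forces in N, time in s.
With the tool pointing down it reaches from about 0.25 to 0.725 m from the base axis. Payload 9.7 kg.
Tool frame: the origin (TCP) lies at the very end of the fingers, on their centre line; the grasp point (between the pads) lies 19 mm behind it; z points along the fingers, y is the line along which they close (so a half turn about z gives the same grasp; the last joint's range is limited). The gripper opens to 85 mm and grips with 20 to 120 N. Pads are 22 mm wide; open, the fingers measure 114 mm over their backs; the gripper's body (76 mm by 85 mm) begins 54 mm behind the grasp point. The pads swing forward as they close: fully open they stand 13 mm farther back than shut.
Start: joints at [71.448, 4.979, 10.078, 95.1, 0, 90], TCP at [0.175, 0.521, 0.231] pointing down, gripper open.
Joint ranges: [-179.16, 179.16], [-48.56, 103.87], [-65.8, 70.77], [-126.05, 130.52], [-82.76, 87.17], [-180, 180]. Speed limits (degrees/s): [127.2, 127.2, 147.25, 180, 180, 180].

### API

Orientations are given as [roll, pitch, yaw] about the fixed x, y, z axes, in that order (R = Rz(yaw) Ry(pitch) Rx(roll)).
In Python, from workcell import telemetry, optics, workorder gives the robot as it stands.
- The arm moves only by the shell command python3 -m handwheel 'ROWS' [FORCE]. ROWS is JSON, a list of rows, each an object of numbers: "tx", "ty", "tz": the shift along the tool's x, y, z in m; "ax", "ay", "az": the turn, a rotation vector about the tool's x, y, z in degrees; "jaw": the gripper command: -1 is shut, 1 is fully open, values between are in proportion. A call has exactly 10 rows; each row shifts and turns the commanded pose from where the row before left it, along the tool's axes as they then stand; what a row does not reach is not made up. A row lasts 1/8 s, in which the tool goes at most 62.5 mm and 10.7 degrees, less where a joint would pass 70% of its speed; a pose out of reach is approached as far as the arm can. A call is refused whole if a number of a shift passes 0.0625 or a number of a turn 10.7, either way. A call with a gripper value outside its range is refused whole. The fingers move at their own pace and stop on an object; FORCE is the grip in N (left out, the last holds). Time passes only in rows, so rows that do not move let the fingers close, or fill a call up. It gives the time, the measured TCP pose, the force, the opening and the grip force at its end, in the units of the state.
- telemetry.get_obs(): the state, without advancing time (a new reading comes with each control period).
- optics.camera(name): name is "scene" or "top" or "wrist"; returns a dict with "color" (420x560x3 uint8, red, green, blue), "K" (3x3 intrinsics, pixels), "extrinsics" (4x4, takes a point from camera to world coordinates); the wrist camera has in their place "mount" (4x4, takes a point from camera to tool coordinates, whose origin is the TCP and whose axes are the flange's). Camera axes: x right, y down, z forward; pixel columns grow to the right and rows downward; lengths in m; the calibration is good to about 2 mm. A picture is of the moment at which its call begins: read the wrist's pose just before it. There is no depth.
- workorder.job_done(): hands the job in; it is judged then, once.
The state is a dict: "time": time; "q": joint angles; "qd": joint speeds; "joint_efforts": joint torques, N m; "ee_pos": TCP position; "tcp_rot": TCP orientation; "wrist_force": force on the tool from outside, world axes, zero at the start; "torque": the same for the moment, N m; "opening": finger opening in m; "grasp_force": force on a finger pad.
Only numpy, scipy, OpenCV 4.12 (cv2) and the standard library are available. Lean on these libraries where they do the work, as an engineer would, in place of code of your own. Each camera call takes 0.05 s, during which the arm holds its last target. There are 200 camera calls.

## Working session

There is one attempt and no reset: what is moved stays moved. The work goes in short steps, Python scripts to look and compute and a shell command to move; the robot and the scene stay as the last step left them, time stands still between calls to the robot, and variables do not carry over. Pictures are saved under pics/ and viewed, at most 10 in all, crops included, and the job is handed in when it is done.

```bash
mkdir -p pics; ls
cat > h.py <<'E'
import numpy as np, cv2
from scipy.spatial.transform import Rotation as R
from workcell import telemetry, optics, workorder
np.set_printoptions(precision=4,suppress=True)
def snap(n,f,crop=None,s=1):
    o=telemetry.get_obs(); c=optics.camera(n); im=c["color"][:,:,::-1]
    if crop: x0,y0,x1,y1=crop; im=im[y0:y1,x0:x1]
    if s!=1: im=cv2.resize(im,None,fx=s,fy=s,interpolation=cv2.INTER_CUBIC)
    cv2.imwrite("pics/"+f,im)
    if n=="wrist":
        T=np.eye(4);T[:3,:3]=R.from_euler("xyz",o["tcp_rot"],degrees=True).as_matrix();T[:3,3]=o["ee_pos"]
        E=T@c["mount"]
    else: E=c["extrinsics"]
    np.savez("pics/"+f+".npz",K=c["K"],E=E); return o
def w(f,u,v,z):
    d=np.load("pics/"+f+".npz"); r=d["E"][:3,:3]@np.linalg.inv(d["K"])@[u,v,1]; p=d["E"][:3,3]
    return p+r*(z-p[2])/r[2]
E
python3 - <<'E'
from h import *
o=snap("top","top.png"); snap("scene","scene.png")
print(o)
for f in("top","scene"):
    d=np.load(f"pics/{f}.png.npz");print(d["K"],d["E"])
c=optics.camera("wrist");print(c["mount"])
E
```

```text
pics
{'time': 0.0, 'q': array([71.4499,  5.0121, 10.0347, 95.1002, -0.0008, 90.0005]), 'qd': array([ 0.0278,  0.0675, -0.0284,  0.0377, -0.0113,  0.0001]), 'joint_efforts': array([ -0.0015, -52.0384,  46.4808,   0.0159,  -0.0002,  -0.    ]), 'ee_pos': array([0.1749, 0.5212, 0.2306]), 'tcp_rot': array([-179.9224,    0.0008,  161.4494]), 'wrist_force': array([0.1064, 0.5983, 0.4462]), 'torque': array([-0.0189,  0.0074, -0.0292]), 'grasp_force': 0.0, 'opening': 0.08541715644274471}
[[424.3347   0.     279.7089]
 [  0.     424.3347 212.1331]
 [  0.       0.       1.    ]] [[-0.0489 -0.9788  0.199   0.2305]
 [-0.9988  0.0483 -0.0081 -0.1058]
 [-0.0017 -0.1992 -0.98    1.4798]
 [ 0.      0.      0.      1.    ]]
[[413.5331   0.     285.5145]
 [  0.     413.5331 213.0781]
 [  0.       0.       1.    ]] [[-0.315   0.5918 -0.742   1.3521]
 [ 0.949   0.1857 -0.2548  0.1857]
 [-0.013  -0.7844 -0.6201  0.7714]
 [ 0.      0.      0.      1.    ]]
[[ 0.0003 -0.958  -0.2868  0.0724]
 [ 1.      0.0002  0.0006 -0.0009]
 [-0.0005 -0.2868  0.958  -0.1422]
 [ 0.      0.      0.      1.    ]]
```

View pics/top.png

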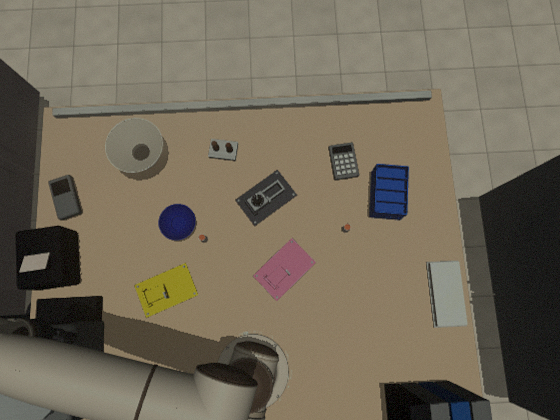

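View pics/scene.png

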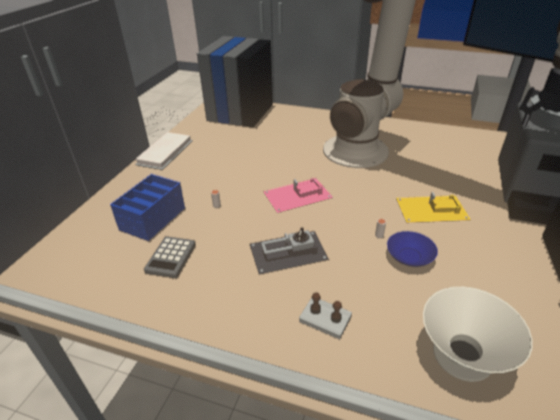

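Three hasp-like things appear in the top view: grey at (262,197), pink at (285,270) and yellow at (167,290). Only the grey one has the steel lock and dial, and pink and yellow are excluded by the task. The dish is at (177,222) and roll0 at (203,238). I'll confirm in an enlarged crop.

Run:
```python
from h import *
a=cv2.imread("pics/top.png")[160:235,225:305]; b=cv2.imread("pics/scene.png")[215:280,240:340]
a=cv2.resize(a,(480,450),interpolation=cv2.INTER_CUBIC);b=cv2.resize(b,(500,325),interpolation=cv2.INTER_CUBIC)
cv2.imwrite("pics/c.png",a)
for n,u,v,z in(("dial",257,200,.06),("bow",292,180,.032),("dish",177,222,.02),("roll0",203,238,.052),("stamps",222,149,.03),("yellow",167,290,0),("pink",285,270,0)): print(n,w("top.png",u,v,z))
```

```text
dial [ 0.5651 -0.0417  0.06  ]
bow [ 0.6381 -0.1669  0.032 ]
dish [0.5094 0.2424 0.02  ]
roll0 [0.4438 0.1467 0.052 ]
stamps [0.7665 0.0781 0.03  ]
yellow [0.2776 0.2816 0.    ]
pink [ 0.3258 -0.1264  0.    ]
```

View pics/c.png

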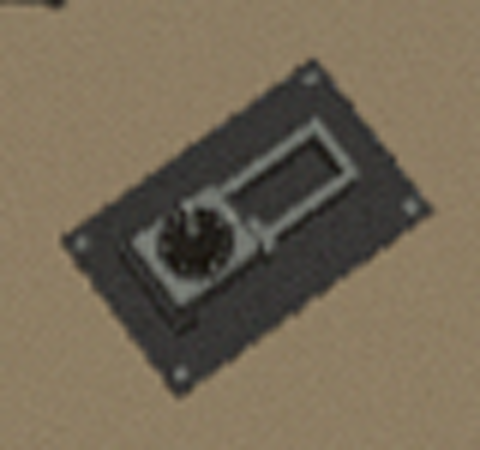

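```bash
python3 - <<'E'
from h import *
d=w("top.png",257.8,200.2,.0655);b=w("top.png",281.2,184.7,.032);p=w("top.png",256.7,195.5,.0655)
yaw=lambda v:np.degrees(np.arctan2(v[1],v[0]))
print(d,b,yaw(b-d),np.linalg.norm((b-d)[:2]),yaw(p-d))
o=telemetry.get_obs();Rm=R.from_euler("xyz",o["tcp_rot"],degrees=True)
print(Rm.as_matrix().T@(np.array([d[0],d[1],.2])-o["ee_pos"]))
E
python3 -m handwheel '[{"az":10.6},{"az":10},{},{},{},{},{},{},{},{}]'; python3 -c "
from h import *
print(telemetry.get_obs()['q'])"
```

```text
[ 0.563  -0.0447  0.0655] [ 0.6228 -0.1279  0.032 ] -54.248284390359466 0.10249796998786628 10.600299416521143
[-0.5479 -0.4131  0.0312]
[71.4481  5.0052 10.0451 95.1006 -0.0005 89.9999]$[0]: bad value
```

```bash
python3 -m handwheel '[{"tx":0,"ty":0,"tz":0,"ax":0,"ay":0,"az":-8,"jaw":1},{"tx":0,"ty":0,"tz":0,"ax":0,"ay":0,"az":-8,"jaw":1},{"tx":0,"ty":0,"tz":0,"ax":0,"ay":0,"az":-8.5,"jaw":1},{"tx":0,"ty":0,"tz":0,"ax":0,"ay":0,"az":0,"jaw":1},{"tx":0,"ty":0,"tz":0,"ax":0,"ay":0,"az":0,"jaw":1},{"tx":0,"ty":0,"tz":0,"ax":0,"ay":0,"az":0,"jaw":1},{"tx":0,"ty":0,"tz":0,"ax":0,"ay":0,"az":0,"jaw":1},{"tx":0,"ty":0,"tz":0,"ax":0,"ay":0,"az":0,"jaw":1},{"tx":0,"ty":0,"tz":0,"ax":0,"ay":0,"az":0,"jaw":1},{"tx":0,"ty":0,"tz":0,"ax":0,"ay":0,"az":0,"jaw":1}]' ; python3 -c "
from h import *
print(telemetry.get_obs()['q'])
o=telemetry.get_obs();Rm=R.from_euler('xyz',o['tcp_rot'],degrees=True)
print(Rm.as_matrix().T@(np.array([.563,-.045,.2])-o['ee_pos']))"
```

```text
time: 1.4
ee_pos: [0.175, 0.5214, 0.2313]
tcp_rot: [-180.0, -0.0, -174.1]
wrist_force: [-0.0, 0.6, 0.9]
opening: 0.0854
grasp_force: 0.0
[71.4482  4.9798 10.0787 95.1008 -0.0005 65.5072]
[-0.3273 -0.6035  0.0313]
```

```bash
python3 -m handwheel '[{"tx":-0.0273,"ty":-0.0503,"tz":0,"ax":0,"ay":0,"az":0,"jaw":1},{"tx":-0.0273,"ty":-0.0503,"tz":0,"ax":0,"ay":0,"az":0,"jaw":1},{"tx":-0.0273,"ty":-0.0503,"tz":0,"ax":0,"ay":0,"az":0,"jaw":1},{"tx":-0.0273,"ty":-0.0503,"tz":0,"ax":0,"ay":0,"az":0,"jaw":1},{"tx":-0.0273,"ty":-0.0503,"tz":0,"ax":0,"ay":0,"az":0,"jaw":1},{"tx":-0.0273,"ty":-0.0503,"tz":0,"ax":0,"ay":0,"az":0,"jaw":1},{"tx":-0.0273,"ty":-0.0503,"tz":0,"ax":0,"ay":0,"az":0,"jaw":1},{"tx":-0.0273,"ty":-0.0503,"tz":0,"ax":0,"ay":0,"az":0,"jaw":1},{"tx":-0.0273,"ty":-0.0503,"tz":0,"ax":0,"ay":0,"az":0,"jaw":1},{"tx":-0.0273,"ty":-0.0503,"tz":0,"ax":0,"ay":0,"az":0,"jaw":1}]' >/dev/null; python3 -m handwheel '[{"tx":-0.0273,"ty":-0.0503,"tz":0,"ax":0,"ay":0,"az":0,"jaw":1},{"tx":-0.0273,"ty":-0.0503,"tz":0,"ax":0,"ay":0,"az":0,"jaw":1},{"tx":0,"ty":0,"tz":0.031,"ax":0,"ay":0,"az":0,"jaw":1},{"tx":0,"ty":0,"tz":0,"ax":0,"ay":0,"az":0,"jaw":1},{"tx":0,"ty":0,"tz":0,"ax":0,"ay":0,"az":0,"jaw":1},{"tx":0,"ty":0,"tz":0,"ax":0,"ay":0,"az":0,"jaw":1},{"tx":0,"ty":0,"tz":0,"ax":0,"ay":0,"az":0,"jaw":1},{"tx":0,"ty":0,"tz":0,"ax":0,"ay":0,"az":0,"jaw":1},{"tx":0,"ty":0,"tz":0,"ax":0,"ay":0,"az":0,"jaw":1},{"tx":0,"ty":0,"tz":0,"ax":0,"ay":0,"az":0,"jaw":1}]'; python3 -c "
from h import *
snap('wrist','w1.png')"
```

```text
time: 3.9
ee_pos: [0.5634, -0.045, 0.2003]
tcp_rot: [180.0, -0.0, -174.1]
wrist_force: [-0.6, -0.5, -0.1]
opening: 0.0853
grasp_force: 0.0
```

View pics/w1.png

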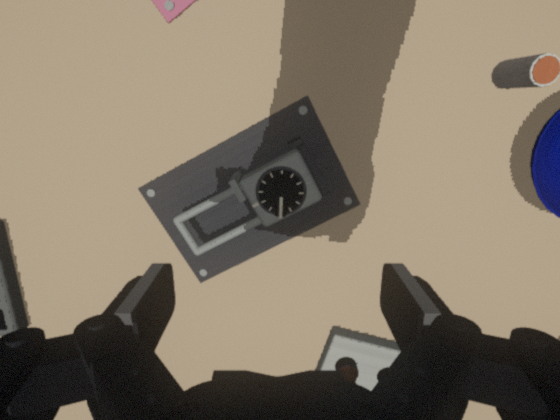

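Run:
```python
from h import *
im=cv2.imread("pics/w1.png")[130:270,160:340]
cv2.imwrite("pics/c2.png",cv2.resize(im,(720,560),interpolation=cv2.INTER_CUBIC))
```

```text
(no output)
```

View pics/c2.png

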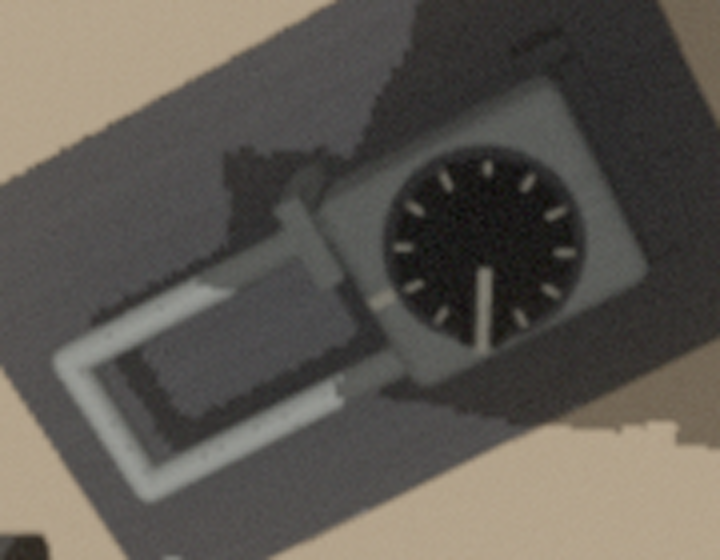

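Run:
```python
from h import *
P=lambda u,v,z:w("w1.png",160+u/4,130+v/4,z)
yaw=lambda v:np.degrees(np.arctan2(v[1],v[0]))
d=P(485,247,.0475);b=P(112,428,.034);r=P(380,298,.045)
print("disc",d,"bow",b,yaw(b-d),np.linalg.norm((b-d)[:2]),"rib",yaw(r-d))
c=[P(x,y,.044) for x,y in((545,78),(648,275),(425,385))]
print("edges",yaw(c[2]-c[1]),yaw(c[1]-c[0])-90,(c[0]+c[2])/2,np.linalg.norm(c[2]-c[1]),np.linalg.norm(c[1]-c[0]))
print("ptr",yaw(P(483,355,.0655)-P(485,268,.0655)),P(483,355,.0655))
e=[P(430-362,362,.034),P(148,490,.034)];print("bow yaw",yaw(e[1]-e[0])-90)
```

```text
disc [ 0.5684 -0.0418  0.0475] bow [ 0.6249 -0.124   0.034 ] -55.47488322595307 0.09977463602716587 rib -56.00893423209494
edges -56.437087594963025 -55.69327999890329 [ 0.567  -0.0423  0.044 ] 0.05582046263492022 0.049346134045805345
ptr 4.893490714675422 [ 0.5869 -0.0404  0.0655]
bow yaw -57.10760720552469
```

The lock is the grey one: disc centre at about (281,192) px, world (0.568,-0.042), yaw -55.8°. The pointer points straight down in the image at about 60° on the dial, and the bow is at (188,237).

```bash
python3 -m handwheel '[{"tx":-0.0049,"ty":0.0027,"tz":0,"ax":0,"ay":0,"az":1.7,"jaw":-0.3},{"tx":0,"ty":0,"tz":0.03,"ax":0,"ay":0,"az":0,"jaw":-0.3},{"tx":0,"ty":0,"tz":0.04,"ax":0,"ay":0,"az":0,"jaw":-0.3},{"tx":0,"ty":0,"tz":0.03,"ax":0,"ay":0,"az":0,"jaw":-0.3},{"tx":0,"ty":0,"tz":0.02,"ax":0,"ay":0,"az":0,"jaw":-0.3},{"tx":0,"ty":0,"tz":0.015,"ax":0,"ay":0,"az":0,"jaw":-0.3},{"tx":0,"ty":0,"tz":0.008,"ax":0,"ay":0,"az":0,"jaw":-0.3},{"tx":0,"ty":0,"tz":0.0055,"ax":0,"ay":0,"az":0,"jaw":-0.3},{"tx":0,"ty":0,"tz":0,"ax":0,"ay":0,"az":0,"jaw":-0.3},{"tx":0,"ty":0,"tz":0,"ax":0,"ay":0,"az":0,"jaw":-0.3}]' 40
python3 -m handwheel '[{"tx":0,"ty":0,"tz":0,"ax":0,"ay":0,"az":0,"jaw":-1},{"tx":0,"ty":0,"tz":0,"ax":0,"ay":0,"az":0,"jaw":-1},{"tx":0,"ty":0,"tz":0,"ax":0,"ay":0,"az":0,"jaw":-1},{"tx":0,"ty":0,"tz":0,"ax":0,"ay":0,"az":0,"jaw":-1},{"tx":0,"ty":0,"tz":0,"ax":0,"ay":0,"az":0,"jaw":-1},{"tx":0,"ty":0,"tz":0,"ax":0,"ay":0,"az":0,"jaw":-1},{"tx":0,"ty":0,"tz":0,"ax":0,"ay":0,"az":0,"jaw":-1},{"tx":0,"ty":0,"tz":0,"ax":0,"ay":0,"az":0,"jaw":-1},{"tx":0,"ty":0,"tz":0,"ax":0,"ay":0,"az":0,"jaw":-1},{"tx":0,"ty":0,"tz":0,"ax":0,"ay":0,"az":0,"jaw":-1}]' 40; python3 -c "
from h import *
o=telemetry.get_obs();print(o['q'],o['torque'])"
```

```text
time: 5.2
ee_pos: [0.5683, -0.0418, 0.0524]
tcp_rot: [-180.0, 0.1, -175.8]
wrist_force: [-0.4, 0.9, -0.2]
opening: 0.0299
grasp_force: 0.0
time: 6.45
ee_pos: [0.5682, -0.0416, 0.0524]
tcp_rot: [180.0, 0.0, -175.7]
wrist_force: [-1.6, 1.2, 5.4]
opening: 0.0087
grasp_force: 43.4
[-4.1988  7.9325 -6.5077 75.5133  0.0174 -8.4586] [0.4408 0.3475 0.0736]
```

```bash
python3 -m handwheel '[{"tx":0,"ty":0,"tz":-0.001,"ax":0,"ay":0,"az":7.5,"jaw":-1},{"tx":0,"ty":0,"tz":0,"ax":0,"ay":0,"az":7.5,"jaw":-1},{"tx":0,"ty":0,"tz":0,"ax":0,"ay":0,"az":7.5,"jaw":-1},{"tx":0,"ty":0,"tz":0,"ax":0,"ay":0,"az":7.5,"jaw":-1},{"tx":0,"ty":0,"tz":0,"ax":0,"ay":0,"az":0,"jaw":-1},{"tx":0,"ty":0,"tz":0,"ax":0,"ay":0,"az":7.5,"jaw":-1},{"tx":0,"ty":0,"tz":0,"ax":0,"ay":0,"az":7.5,"jaw":-1},{"tx":0,"ty":0,"tz":0,"ax":0,"ay":0,"az":7.5,"jaw":-1},{"tx":0,"ty":0,"tz":0,"ax":0,"ay":0,"az":7.5,"jaw":-1},{"tx":0,"ty":0,"tz":0,"ax":0,"ay":0,"az":0,"jaw":-1}]'; python3 -c "
from h import *
o=telemetry.get_obs();print(o['q'],o['torque'])"
```

```text
time: 7.7
ee_pos: [0.5677, -0.0419, 0.0525]
tcp_rot: [-180.0, -0.0, 124.4]
wrist_force: [-0.4, -0.6, -1.5]
opening: 0.0089
grasp_force: 42.5
[-4.2097  7.9496 -6.4769 75.6155 -0.0142 51.3478] [-0.0814  0.2123 -0.0255]
```

```bash
python3 -m handwheel '[{"tx":0,"ty":0,"tz":0,"ax":0,"ay":0,"az":0,"jaw":-0.3},{"tx":0,"ty":0,"tz":0,"ax":0,"ay":0,"az":0,"jaw":-0.3},{"tx":0,"ty":0,"tz":0,"ax":0,"ay":0,"az":0,"jaw":-0.3},{"tx":0,"ty":0,"tz":-0.01,"ax":0,"ay":0,"az":0,"jaw":-0.3},{"tx":0,"ty":0,"tz":-0.03,"ax":0,"ay":0,"az":0,"jaw":-0.3},{"tx":0,"ty":0,"tz":-0.04,"ax":0,"ay":0,"az":0,"jaw":-0.3},{"tx":0,"ty":0,"tz":-0.04,"ax":0,"ay":0,"az":0,"jaw":-0.3},{"tx":0,"ty":0,"tz":-0.02,"ax":0,"ay":0,"az":0,"jaw":-0.3},{"tx":0,"ty":0,"tz":0,"ax":0,"ay":0,"az":0,"jaw":-0.3},{"tx":0,"ty":0,"tz":0,"ax":0,"ay":0,"az":0,"jaw":-0.3}]'; python3 -c "
from h import *
snap('wrist','w2.png',(160,60,420,270),3)"
```

```text
time: 8.95
ee_pos: [0.5677, -0.0418, 0.1919]
tcp_rot: [-180.0, -0.0, 124.3]
wrist_force: [0.1, -0.3, -1.2]
opening: 0.0297
grasp_force: 0.0
```

View pics/w2.png

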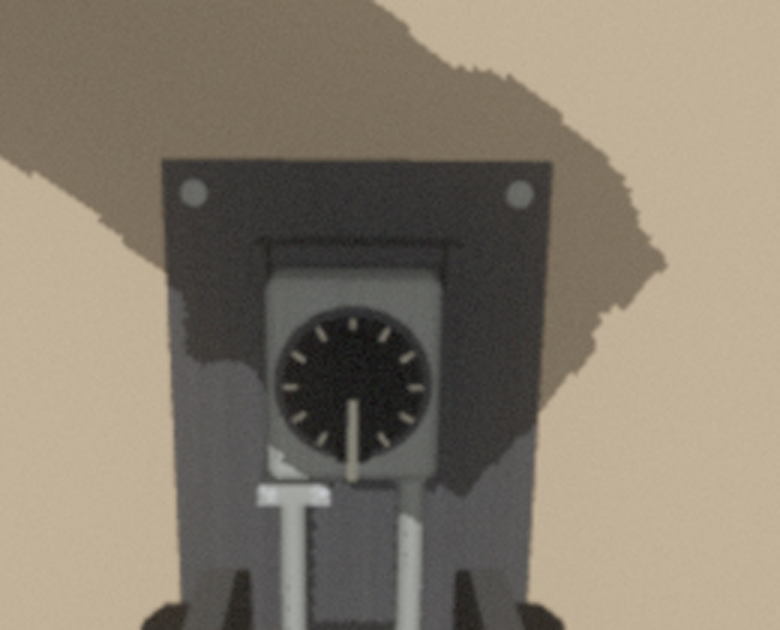

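The dial pointer (353,480 in the crop) lines up with the rib and shackle. Next I go to the bow.

```bash
python3 -m handwheel '[{"tx":-0.05,"ty":0,"tz":0,"ax":0,"ay":0,"az":0,"jaw":-0.3},{"tx":-0.05,"ty":0,"tz":0,"ax":0,"ay":0,"az":-10,"jaw":-0.3},{"tx":0,"ty":0,"tz":0,"ax":0,"ay":0,"az":-10,"jaw":-0.3},{"tx":0,"ty":0,"tz":0,"ax":0,"ay":0,"az":-10,"jaw":-0.3},{"tx":0,"ty":0,"tz":0,"ax":0,"ay":0,"az":-10,"jaw":-0.3},{"tx":0,"ty":0,"tz":0,"ax":0,"ay":0,"az":-10,"jaw":-0.3},{"tx":0,"ty":0,"tz":0.02,"ax":0,"ay":0,"az":-10,"jaw":-0.3},{"tx":0,"ty":0,"tz":0.02,"ax":0,"ay":0,"az":-10,"jaw":-0.3},{"tx":0,"ty":0,"tz":0.02,"ax":0,"ay":0,"az":-10,"jaw":-0.3},{"tx":0,"ty":0,"tz":0.02,"ax":0,"ay":0,"az":-10,"jaw":-0.3}]'
python3 -c "
from h import *
snap('wrist','w3.png')
d=np.load('pics/w3.png.npz')
for l in((0,0,.0655),(.1,0,.032),(.1,.018,.032),(.1,-.018,.032)):
    a=np.radians(-55.7);p=np.array([.568+l[0]*np.cos(a)-l[1]*np.sin(a),-.042+l[0]*np.sin(a)+l[1]*np.cos(a),l[2],1])
    q=d['K']@(np.linalg.inv(d['E'])@p)[:3];print(p,q[:2]/q[2])"
```

```text
time: 10.25
ee_pos: [0.6236, -0.1243, 0.1107]
tcp_rot: [179.9, -0.1, -145.4]
wrist_force: [-0.8, -0.5, -0.1]
opening: 0.03
grasp_force: 0.0
[ 0.568  -0.042   0.0655  1.    ] [452.3219 233.5304]
[ 0.6244 -0.1246  0.032   1.    ] [277.3657 214.2422]
[ 0.6392 -0.1145  0.032   1.    ] [277.2212 239.4749]
[ 0.6095 -0.1348  0.032   1.    ] [277.5166 187.8685]
```

View pics/w3.png

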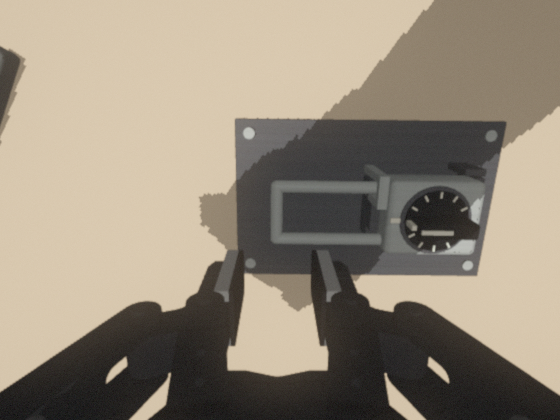

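Bow at (277,213) exactly where predicted, with the legs at rows 187 and 239. I descend and grip.

```bash
python3 -m handwheel '[{"tx":0,"ty":0,"tz":0.03,"ax":0,"ay":0,"az":0,"jaw":-0.3},{"tx":0,"ty":0,"tz":0.025,"ax":0,"ay":0,"az":0,"jaw":-0.3},{"tx":0,"ty":0,"tz":0.015,"ax":0,"ay":0,"az":0,"jaw":-0.3},{"tx":0,"ty":0,"tz":0.012,"ax":0,"ay":0,"az":0,"jaw":-0.3},{"tx":0,"ty":0,"tz":0.008,"ax":0,"ay":0,"az":0,"jaw":-0.3},{"tx":0,"ty":0,"tz":0.005,"ax":0,"ay":0,"az":0,"jaw":-0.3},{"tx":0,"ty":0,"tz":0,"ax":0,"ay":0,"az":0,"jaw":-0.3},{"tx":0,"ty":0,"tz":0,"ax":0,"ay":0,"az":0,"jaw":-1},{"tx":0,"ty":0,"tz":0,"ax":0,"ay":0,"az":0,"jaw":-1},{"tx":0,"ty":0,"tz":0,"ax":0,"ay":0,"az":0,"jaw":-1}]' 40
python3 -m handwheel '[{"tx":0,"ty":0,"tz":0,"ax":0,"ay":0,"az":0,"jaw":-1},{"tx":0,"ty":0,"tz":0,"ax":0,"ay":0,"az":0,"jaw":-1},{"tx":0,"ty":-0.003,"tz":0,"ax":0,"ay":0,"az":0,"jaw":-1},{"tx":0,"ty":-0.003,"tz":0,"ax":0,"ay":0,"az":0,"jaw":-1},{"tx":0,"ty":-0.003,"tz":0,"ax":0,"ay":0,"az":0,"jaw":-1},{"tx":0,"ty":-0.003,"tz":0,"ax":0,"ay":0,"az":0,"jaw":-1},{"tx":0,"ty":0,"tz":0,"ax":0,"ay":0,"az":0,"jaw":-1},{"tx":0,"ty":0,"tz":0,"ax":0,"ay":0,"az":0,"jaw":-1},{"tx":0,"ty":0,"tz":0,"ax":0,"ay":0,"az":0,"jaw":-1},{"tx":0,"ty":0,"tz":0,"ax":0,"ay":0,"az":0,"jaw":-1}]' 40
```

```text
time: 11.55
ee_pos: [0.6246, -0.1245, 0.0183]
tcp_rot: [-180.0, 0.0, -145.8]
wrist_force: [0.4, 0.7, 1.6]
opening: 0.0062
grasp_force: 39.1
time: 12.8
ee_pos: [0.6312, -0.1347, 0.018]
tcp_rot: [-180.0, 0.0, -145.8]
wrist_force: [1.3, -1.4, 1.0]
opening: 0.0065
grasp_force: 39.1
```

```bash
python3 -m handwheel '[{"tx":0,"ty":-0.003,"tz":0,"ax":0,"ay":0,"az":0,"jaw":-1},{"tx":0,"ty":-0.003,"tz":0,"ax":0,"ay":0,"az":0,"jaw":-1},{"tx":0,"ty":-0.002,"tz":0,"ax":0,"ay":0,"az":0,"jaw":-1},{"tx":0,"ty":-0.002,"tz":0,"ax":0,"ay":0,"az":0,"jaw":-1},{"tx":0,"ty":-0.001,"tz":0,"ax":0,"ay":0,"az":0,"jaw":-1},{"tx":0,"ty":-0.001,"tz":0,"ax":0,"ay":0,"az":0,"jaw":-1},{"tx":0,"ty":0,"tz":0,"ax":0,"ay":0,"az":0,"jaw":-1},{"tx":0,"ty":0,"tz":0,"ax":0,"ay":0,"az":0,"jaw":-1},{"tx":0,"ty":0,"tz":0,"ax":0,"ay":0,"az":0,"jaw":-1},{"tx":0,"ty":0,"tz":0,"ax":0,"ay":0,"az":0,"jaw":-1}]'
```

```text
time: 14.05
ee_pos: [0.6358, -0.142, 0.0164]
tcp_rot: [179.6, -0.1, -145.7]
wrist_force: [-6.5, 12.6, -0.1]
opening: 0.0065
grasp_force: 39.4
```

```bash
python3 -m handwheel '[{"tx":0,"ty":0,"tz":0,"ax":0,"ay":0,"az":0,"jaw":-0.3},{"tx":0,"ty":0,"tz":0,"ax":0,"ay":0,"az":0,"jaw":-0.3},{"tx":0,"ty":0,"tz":0,"ax":0,"ay":0,"az":0,"jaw":-0.3},{"tx":0,"ty":0,"tz":-0.02,"ax":0,"ay":0,"az":0,"jaw":-0.3},{"tx":0,"ty":0,"tz":-0.04,"ax":0,"ay":0,"az":0,"jaw":-0.3},{"tx":0,"ty":0,"tz":-0.05,"ax":0,"ay":0,"az":0,"jaw":-0.3},{"tx":0,"ty":0,"tz":-0.05,"ax":0,"ay":0,"az":0,"jaw":0.6},{"tx":0,"ty":0.05,"tz":-0.02,"ax":0,"ay":0,"az":0,"jaw":0.6},{"tx":0,"ty":0.055,"tz":0,"ax":0,"ay":0,"az":0,"jaw":0.6},{"tx":0,"ty":0,"tz":0,"ax":0,"ay":0,"az":10,"jaw":0.6}]'
python3 -m handwheel '[{"tx":0,"ty":0,"tz":0,"ax":0,"ay":0,"az":10,"jaw":0.6},{"tx":0,"ty":0,"tz":0,"ax":0,"ay":0,"az":10,"jaw":0.6},{"tx":0,"ty":0,"tz":0,"ax":0,"ay":0,"az":10,"jaw":0.6},{"tx":0,"ty":0,"tz":0,"ax":0,"ay":0,"az":10,"jaw":0.6},{"tx":0,"ty":0,"tz":0,"ax":0,"ay":0,"az":10,"jaw":0.6},{"tx":0,"ty":0,"tz":0,"ax":0,"ay":0,"az":10,"jaw":0.6},{"tx":0,"ty":0,"tz":0,"ax":0,"ay":0,"az":10,"jaw":0.6},{"tx":0,"ty":0,"tz":0,"ax":0,"ay":0,"az":10,"jaw":0.6},{"tx":0,"ty":0,"tz":0,"ax":0,"ay":0,"az":0,"jaw":0.6},{"tx":0,"ty":0,"tz":0,"ax":0,"ay":0,"az":0,"jaw":0.6}]'
python3 -c "
from h import *
snap('wrist','w4.png')
o=telemetry.get_obs();print(R.from_euler('xyz',o['tcp_rot'],degrees=True).as_matrix().T@(np.array([.575,-.0524,.013])-o['ee_pos']))"
```

```text
time: 15.3
ee_pos: [0.5773, -0.0552, 0.2006]
tcp_rot: [-179.9, 0.1, -155.8]
wrist_force: [-0.5, -0.2, 0.3]
opening: 0.0679
grasp_force: 0.0
time: 16.55
ee_pos: [0.5787, -0.0576, 0.1986]
tcp_rot: [180.0, 0.0, 124.5]
wrist_force: [0.2, 0.1, -0.5]
opening: 0.0681
grasp_force: 0.0
[ 0.0064 -0.0002  0.1854]
```

View pics/w4.png

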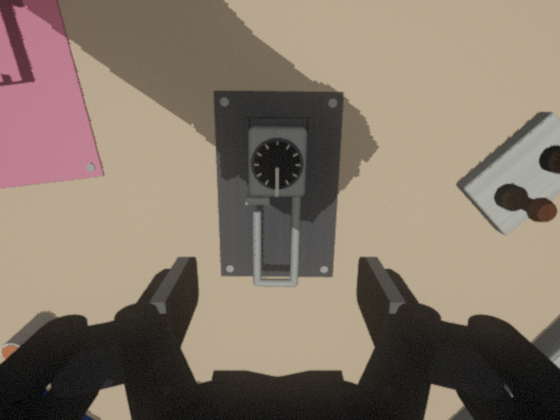

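```bash
python3 - <<'E'
from h import *
a=w("w4.png",276,283,.034);b=w("w4.png",277,164,.0475);print(a,b,np.linalg.norm((a-b)[:2]))
E
python3 -m handwheel '[{"tx":0.0064,"ty":0,"tz":0.03,"ax":0,"ay":0,"az":0,"jaw":0.6},{"tx":0,"ty":0,"tz":0.05,"ax":0,"ay":0,"az":0,"jaw":0.6},{"tx":0,"ty":0,"tz":0.04,"ax":0,"ay":0,"az":0,"jaw":0.6},{"tx":0,"ty":0,"tz":0.025,"ax":0,"ay":0,"az":0,"jaw":0.6},{"tx":0,"ty":0,"tz":0.015,"ax":0,"ay":0,"az":0,"jaw":0.6},{"tx":0,"ty":0,"tz":0.01,"ax":0,"ay":0,"az":0,"jaw":0.6},{"tx":0,"ty":0,"tz":0.01,"ax":0,"ay":0,"az":0,"jaw":0.6},{"tx":0,"ty":0,"tz":0.005,"ax":0,"ay":0,"az":0,"jaw":0.6},{"tx":0,"ty":0,"tz":0,"ax":0,"ay":0,"az":0,"jaw":0.6},{"tx":0,"ty":0,"tz":0,"ax":0,"ay":0,"az":0,"jaw":0.6}]'
```

```text
[ 0.6352 -0.1419  0.034 ] [ 0.5681 -0.0424  0.0475] 0.12002715696033674
time: 17.85
ee_pos: [0.5754, -0.0523, 0.0133]
tcp_rot: [180.0, 0.0, 124.2]
wrist_force: [1.3, -0.2, 0.2]
opening: 0.0686
grasp_force: 0.0
```

```bash
python3 -m handwheel '[{"tx":0,"ty":0,"tz":0,"ax":0,"ay":0,"az":0,"jaw":-1},{"tx":0,"ty":0,"tz":0,"ax":0,"ay":0,"az":0,"jaw":-1},{"tx":0,"ty":0,"tz":0,"ax":0,"ay":0,"az":0,"jaw":-1},{"tx":0,"ty":0,"tz":0,"ax":0,"ay":0,"az":0,"jaw":-1},{"tx":0,"ty":0,"tz":0,"ax":0,"ay":0,"az":0,"jaw":-1},{"tx":0,"ty":0,"tz":0,"ax":0,"ay":0,"az":0,"jaw":-1},{"tx":0,"ty":0,"tz":0,"ax":0,"ay":0,"az":0,"jaw":-1},{"tx":0,"ty":0,"tz":0,"ax":0,"ay":0,"az":0,"jaw":-1},{"tx":0,"ty":0,"tz":0,"ax":0,"ay":0,"az":0,"jaw":-1},{"tx":0,"ty":0,"tz":0,"ax":0,"ay":0,"az":0,"jaw":-1}]' 80
python3 -m handwheel '[{"tx":0,"ty":0,"tz":-0.002,"ax":0,"ay":0,"az":0,"jaw":-1},{"tx":0,"ty":0,"tz":-0.004,"ax":0,"ay":0,"az":0,"jaw":-1},{"tx":0,"ty":0,"tz":-0.004,"ax":0,"ay":0,"az":0,"jaw":-1},{"tx":0,"ty":0,"tz":-0.005,"ax":0,"ay":0,"az":0,"jaw":-1},{"tx":0,"ty":0,"tz":-0.005,"ax":0,"ay":0,"az":0,"jaw":-1},{"tx":0,"ty":0,"tz":-0.005,"ax":0,"ay":0,"az":0,"jaw":-1},{"tx":0,"ty":0,"tz":-0.005,"ax":0,"ay":0,"az":0,"jaw":-1},{"tx":0,"ty":0,"tz":0,"ax":0,"ay":0,"az":0,"jaw":-1},{"tx":0,"ty":0,"tz":0,"ax":0,"ay":0,"az":0,"jaw":-1},{"tx":0,"ty":0,"tz":0,"ax":0,"ay":0,"az":0,"jaw":-1}]' 80
```

```text
time: 19.1
ee_pos: [0.5753, -0.0522, 0.0135]
tcp_rot: [180.0, 0.0, 124.3]
wrist_force: [-0.9, -0.3, 5.3]
opening: 0.0486
grasp_force: 84.5
time: 20.35
ee_pos: [0.5749, -0.0522, 0.0425]
tcp_rot: [-180.0, -0.0, 124.2]
wrist_force: [0.2, -1.4, -4.8]
opening: 0.0486
grasp_force: 83.5
```

```bash
python3 -m handwheel '[{"tx":0,"ty":0,"tz":-0.015,"ax":0,"ay":0,"az":0,"jaw":-1},{"tx":0,"ty":0,"tz":-0.02,"ax":0,"ay":0,"az":0,"jaw":-1},{"tx":0,"ty":0,"tz":-0.02,"ax":0,"ay":0,"az":0,"jaw":-1},{"tx":0,"ty":0,"tz":-0.02,"ax":0,"ay":0,"az":0,"jaw":-1},{"tx":0,"ty":0,"tz":-0.02,"ax":0,"ay":0,"az":0,"jaw":-1},{"tx":0,"ty":0,"tz":-0.02,"ax":0,"ay":0,"az":0,"jaw":-1},{"tx":0,"ty":0,"tz":-0.015,"ax":0,"ay":0,"az":0,"jaw":-1},{"tx":0,"ty":0,"tz":0,"ax":0,"ay":0,"az":0,"jaw":-1},{"tx":0,"ty":0,"tz":0,"ax":0,"ay":0,"az":0,"jaw":-1},{"tx":0,"ty":0,"tz":0,"ax":0,"ay":0,"az":0,"jaw":-1}]'
python3 - <<'E'
from h import *
im=cv2.imread("pics/top.png").astype(int)[190:255,145:215]
m=((im[:,:,0]>70)&(im[:,:,2]<60)&(im[:,:,0]>im[:,:,2]+50)).astype(np.uint8)
n,_,s,c=cv2.connectedComponentsWithStats(m);i=1+s[1:,4].argmax();x,y,W,H=s[i,:4]
print(s[i],c[i])
u,v=145+x+(W-1)/2,190+y+(H-1)/2
d=w("top.png",u,v,.033);print(d,w("top.png",145+c[i][0],190+c[i][1],.033))
o=telemetry.get_obs();a=np.radians(-55.7);t=d[:2]+.0127*np.array([np.cos(a),np.sin(a)])
print(R.from_euler("xyz",o["tcp_rot"],degrees=True).as_matrix().T@(np.r_[t,.1735]-o["ee_pos"]))
E
```

```text
time: 21.6
ee_pos: [0.5747, -0.0522, 0.1718]
tcp_rot: [-179.9, -0.1, 124.2]
wrist_force: [-0.5, -0.4, -4.8]
opening: 0.049
grasp_force: 83.7
[ 22  21  21  21 237] [32.3502 31.0928]
[0.5105 0.2393 0.033 ] [0.5101 0.2381 0.033 ]
[ 0.2644  0.111  -0.0016]
```

```bash
python3 -m handwheel '[{"tx":0.015,"ty":0.006,"tz":0,"ax":0,"ay":0,"az":0,"jaw":-1},{"tx":0.03,"ty":0.012,"tz":0,"ax":0,"ay":0,"az":0,"jaw":-1},{"tx":0.03,"ty":0.013,"tz":0,"ax":0,"ay":0,"az":0,"jaw":-1},{"tx":0.035,"ty":0.015,"tz":0,"ax":0,"ay":0,"az":0,"jaw":-1},{"tx":0.035,"ty":0.015,"tz":0,"ax":0,"ay":0,"az":0,"jaw":-1},{"tx":0.035,"ty":0.015,"tz":0,"ax":0,"ay":0,"az":0,"jaw":-1},{"tx":0.03,"ty":0.013,"tz":0,"ax":0,"ay":0,"az":0,"jaw":-1},{"tx":0.03,"ty":0.012,"tz":0,"ax":0,"ay":0,"az":0,"jaw":-1},{"tx":0.015,"ty":0.006,"tz":0,"ax":0,"ay":0,"az":0,"jaw":-1},{"tx":0.0094,"ty":0.004,"tz":-0.0015,"ax":0,"ay":0,"az":0,"jaw":-1}]'
python3 - <<'E'
from h import *
im=cv2.imread("pics/top.png").astype(int)[190:255,145:215]
m=(im[:,:,0]>im[:,:,2]+15).astype(np.uint8)
n,_,s,c=cv2.connectedComponentsWithStats(m);i=1+s[1:,4].argmax();x,y,W,H=s[i,:4]
print(s[i]); d=w("top.png",145+x+(W-1)/2,190+y+(H-1)/2,.03);print(d)
o=telemetry.get_obs();a=np.radians(-55.7);t=d[:2]+.0127*np.array([np.cos(a),np.sin(a)])
print(R.from_euler("xyz",o["tcp_rot"],degrees=True).as_matrix().T@(np.r_[t,.1735]-o["ee_pos"]))
snap("wrist","w5.png");t=cv2.imread("pics/w5.png")
snap("scene","s5.png",(300,80,560,340),2);b=cv2.imread("pics/s5.png")
b=cv2.resize(b,(420,420));cv2.imwrite("pics/m.png",cv2.resize(np.hstack([t,b]),(800,343)))
E
```

```text
time: 22.85
ee_pos: [0.5175, 0.2296, 0.1741]
tcp_rot: [-180.0, 0.0, 124.3]
wrist_force: [-0.6, 0.2, -4.7]
opening: 0.049
grasp_force: 83.6
[  13   14   38   36 1042]
[0.5094 0.2417 0.03  ]
[0.0019 0.0001 0.0006]
```

View pics/m.png

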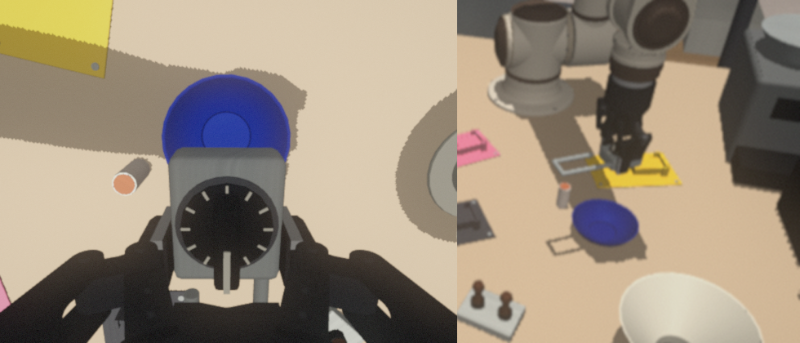

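The lock is held level with the pointer at the shackle and the shackle out. The dish centre at (227,135) lies below the lock, and roll0 is undisturbed. One 2 mm correction, a settling pause, then I hand in.

```bash
python3 -m handwheel '[{"tx":0.002,"ty":0,"tz":0,"ax":0,"ay":0,"az":0,"jaw":-1},{"tx":0,"ty":0,"tz":0,"ax":0,"ay":0,"az":0,"jaw":-1},{"tx":0,"ty":0,"tz":0,"ax":0,"ay":0,"az":0,"jaw":-1},{"tx":0,"ty":0,"tz":0,"ax":0,"ay":0,"az":0,"jaw":-1},{"tx":0,"ty":0,"tz":0,"ax":0,"ay":0,"az":0,"jaw":-1},{"tx":0,"ty":0,"tz":0,"ax":0,"ay":0,"az":0,"jaw":-1},{"tx":0,"ty":0,"tz":0,"ax":0,"ay":0,"az":0,"jaw":-1},{"tx":0,"ty":0,"tz":0,"ax":0,"ay":0,"az":0,"jaw":-1},{"tx":0,"ty":0,"tz":0,"ax":0,"ay":0,"az":0,"jaw":-1},{"tx":0,"ty":0,"tz":0,"ax":0,"ay":0,"az":0,"jaw":-1}]' && python3 -c "
from workcell import workorder
print(workorder.job_done())"
```

```text
time: 24.2
ee_pos: [0.5169, 0.2305, 0.1743]
tcp_rot: [-180.0, 0.0, 124.2]
wrist_force: [-0.2, -0.3, -5.3]
opening: 0.0487
grasp_force: 83.6
the job is handed in; nothing more can be done
None
```

I handed the job in at about 24 s: dial turned to the shackle, shackle pulled to its stop (about 21 mm measured), and the opened lock held level and still over the middle of the dish, its underside about 18 cm above the counter; no verdict was returned.

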